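Load a leaf drill jig with a stone core and hold the leaf for its hinge pin

TASK

Load the drill jig: pick the stone core that fits the jig's round nest and set it fully down in the nest, without dropping it. Then bring the loose jig leaf over the core, its drill bush above the nest, with its knuckle between the two hinge lugs so that the pin holes line up, and finish while still holding it there, level, steady and not jammed against the jig, so that a workmate can push the hinge pin through. Leave the pin and the other two stones where they lie.

Things in the scene. Friction and masses are not known exactly. Their poses are not given: they have to be found in the camera images.
- jig: dark steel drill jig, fixed. Origin: centre of its underside; x from hinge end to latch end, y along the hinge axis, z up. Base 210 x 90 x 12 mm. Nest plate 90 x 90 mm in the middle, top 24 mm above the bench. Hinge end: two lugs 26 mm long (x), 12 mm thick (y), top at 92 mm, 36 mm gap between (y -18 to 18). Latch end: fork and swing bolt lying outward to x 148 mm, up to 30 mm high
- jig_nest (a point): centre of the nest floor, 14 mm above the bench (axes as the jig's). The nest is a round pocket 58 mm across and 10 mm deep with a 2 mm chamfer, in the middle of the jig
- jig_hinge (a point): middle of the hinge axis, midway between the lugs, at x -80, z 79 mm in the jig's frame (axes as the jig's). The 12 mm pin holes of both lugs lie along y through this point. The gap between the lugs is free down to the base plate, so nothing holds the leaf's knuckle up
- leaf: loose aluminium bar, 0.33 kg, flat on the bench, bush up: 16 mm thick, 40 mm wide (y) from x -60 to 90 mm (slotted end), narrowing to 30 mm at the knuckle end (x -91). Origin: on the underside below the bush, within 5 mm of the centre of mass; z up. Drill bush 33 mm across, 12 mm above the bar. In place: axes as the jig's, bush over the nest, underside 68 mm above the bench, 14 mm above the core
- leaf_knuckle (a point): middle of the hole in the leaf's knuckle, at x -80, z 11 mm in the leaf's frame (axes as the leaf's). The knuckle is a barrel 22 mm in diameter and 30 mm long along y, its 12 mm hole along y
- core: the stone core that fits the nest: upright cylinder 54 mm in diameter, 40 mm high, about 0.26 kg. Origin: centre of its underside. Seated, its origin is at the nest floor and 30 mm of it stands out of the nest
- slim_core: another stone core, 38 mm in diameter, 40 mm high, too slim for the nest; stays where it is. Origin: centre of its underside
- wide_core: another stone core, 74 mm in diameter, 34 mm high, too wide for the nest; stays where it is. Origin: centre of its underside
- hinge_pin: steel hinge pin 10 mm in diameter with a tapered nose at +x (x 58 mm) and a flat 28 mm pull ring at -x (to x -57 mm), lying on the bench along its x; stays where it is. Origin: on the bench under the shank
Things that resemble listed ones, but are neither listed nor needed, are in the scene too. What is shaped like the core but turquoise is not meant.

How it is judged:
By the outcome, as a careful person would: the job done as asked, in the order asked, and still so for the second after the job is handed in, while the arm keeps its last pose, push and grip.
It also fails if it takes over 64 s, if anything falls off the work surface, if the arm or the gripper's body presses on something with over 40 N, if the wrist force passes 120 N, or if a joint passes its speed limit or range.

ROBOT

A 6-joint arm with a two-finger parallel gripper is mounted at the origin on the work surface. World frame = base frame: x ahead of the robot, y to its left, z up, the work surface at z = 0. Lengths are in mm, angles in degrees, forces in N, time in s.
With the tool pointing down it reaches from about 350 to 850 mm from the base axis. Payload 8.1 kg.
Tool frame: the origin (TCP) lies between the finger pads; the fingertips stand 11 mm ahead of it and the grasp point (between the pads) lies 8 mm behind it; z points along the fingers, y is the line along which they close (so a half turn about z gives the same grasp; the last joint's range is limited). The gripper opens to 85 mm and grips with 20 to 120 N. Pads are 22 mm wide; open, the fingers measure 114 mm over their backs; the gripper's body (76 mm by 85 mm) begins 54 mm behind the grasp point. The pads swing forward as they close: fully open they stand 13 mm farther back than shut.
Start: joints at [-78.289, 7.471, 85.268, -0, 87.261, -4.893], TCP at [171.477, -574.979, 242.292] pointing down, gripper open.
Joint ranges: [-169.43, 169.43], [-51.17, 129.36], [1.28, 143.12], [-76.62, 256.62], [0, 156.53], [-152.29, 152.29]. Speed limits (degrees/s): [136.94, 136.94, 159.86, 180, 180, 180].

INTERFACE

Orientations are given as [roll, pitch, yaw] about the fixed x, y, z axes, in that order (R = Rz(yaw) Ry(pitch) Rx(roll)).
In Python, from bench import r, snapshot, get_calibration gives the robot as it stands.
- The arm moves only by the tool step_arm, never from a script. Its argument "rows" is a list of rows, each a list of 2 entries, a list of its own where there are three numbers: the shift along the tool's x, y, z in mm, then the turn about the tool's z in degrees. In form: [[[tx, ty, tz], yaw], ...]. A call has 1 to 12 rows; each row is the pose to reach, as a shift and turn from the pose commanded when the call began, along the tool's axes at that moment; what a row does not reach only later rows make up. A row lasts 1/10 s, in which the tool goes at most 50 mm and 8.59 degrees, less where a joint would pass 70% of its speed; a pose out of reach is approached as far as the arm can. A call with a gripper value outside its range is refused whole. "fingers" is the opening, from 0 (shut) to 1 (fully open), set as the call begins (left out, the last holds). The fingers move at their own pace and stop on an object; "squeeze" is the grip in N (left out, the last holds). Time passes only in rows, so rows that repeat a pose let the fingers close. It gives the time, the measured TCP pose, the force, the opening and the grip force at its end, in the units of the state.
- r.sense(): the state, without advancing time (a new reading comes with each control period).
- snapshot(name): name is "scene" or "top"; returns the picture (480x640x3 uint8, blue, green, red); there is no depth.
- get_calibration(name): a dict with "fovy" (degrees; the focal length in pixels is half the picture's height over the tangent of half this angle, whatever the lens; pixels are square), "cx", "cy" (the principal point, pixels), "dist" ([k1, k2, p1, p2, k3] as OpenCV has them; the pictures are not rectified), "eye" and "orientation" of the camera in the world. Camera axes: x right, y up, looking along -z (the intrinsics and any distortion apply to the point x, -y, -z); pixel columns grow to the right and rows downward; lengths in mm; the calibration is good to about 2 mm. A picture is of the moment at which its call begins. get_calibration takes no time and is no camera call.
- r.hand_in(): hands the job in; it is judged then, once.
The state is a dict: "time": time; "joint_pos": joint angles; "qd": joint speeds; "joint_efforts": joint torques, N m; "tool_pos": TCP position; "tcp_rot": TCP orientation; "ft_force": force on the tool from outside, world axes, zero at the start; "wrist_torque": the same for the moment, N m; "finger_gap": finger opening in mm; "grip_force": force on a finger pad.
Only numpy, scipy, OpenCV 4.12 (cv2) and the standard library are available. Lean on these libraries where they do the work, as an engineer would, in place of code of your own. Each camera call takes 0.05 s, during which the arm holds its last target. There are 200 camera calls.

## Working session

There is one attempt and no reset: what is moved stays moved. The work goes in short steps, Python scripts to look and compute and a tool call to move; the robot and the scene stay as the last step left them, time stands still between calls to the robot, and variables do not carry over. Pictures are saved under pics/ and viewed, at most 10 in all, crops included, and the job is handed in when it is done.

Besides the shell and the picture viewer there is one more tool, called after "Emit:" as name(argument=value, ...), one argument or row to a line, values as JSON. step_arm: Moves the arm, as the interface text tells. Its arguments: {"type":"object","properties":{"rows":{"type":"array"},"fingers":{"type":"number"},"squeeze":{"type":"number"}},"required":["rows"]}

```bash
mkdir -p pics; ls; python3 - <<'E'
from bench import r,snapshot,get_calibration
import cv2
for n in("scene","top"):
    cv2.imwrite(f"pics/{n}0.png",snapshot(n)); print(get_calibration(n))
print(r.sense())
E
```

```text
pics
{'fovy': 57.783009866705726, 'cx': 321.8356237988611, 'cy': 239.68935752381736, 'dist': array([-0.03756371,  0.        ,  0.        ,  0.        ,  0.        ]), 'eye': array([1140.49409841,  150.70059351,  702.79025374]), 'orientation': array([41.23634229,  0.32502506, 92.36192095])}
{'fovy': 43.58371804587327, 'cx': 316.36034708069644, 'cy': 232.1076297606381, 'dist': array([-0.1694167,  0.       ,  0.       ,  0.       ,  0.       ]), 'eye': array([ 367.62764915,  105.34135458, 1339.93226994]), 'orientation': array([ 10.58152584,   0.58411356, -89.11640588])}
{'time': 0.1, 'joint_pos': array([-7.82915791e+01,  7.51131414e+00,  8.53253355e+01, -9.26861273e-04,
        8.72589270e+01, -4.89385184e+00]), 'qd': array([ 0.04127858, -0.13866882, -0.10312291, -0.02404833,  0.11342505,
       -0.02313226]), 'joint_efforts': array([ 1.17594151e-03, -5.70951784e+01, -5.01942337e+01, -1.31673723e-04,
        8.20600282e-03,  8.73986323e-06]), 'tool_pos': array([ 171.34653301, -574.5150836 ,  241.3217284 ]), 'tcp_rot': array([-1.79904693e+02, -7.23129568e-03,  1.66023118e+01]), 'ft_force': array([-0.73277328, -0.37809648, -0.62587383]), 'wrist_torque': array([ 0.01009514,  0.0349755 , -0.01910001]), 'grip_force': 0.0, 'finger_gap': 85.4156836688826}
```

View pics/scene0.png

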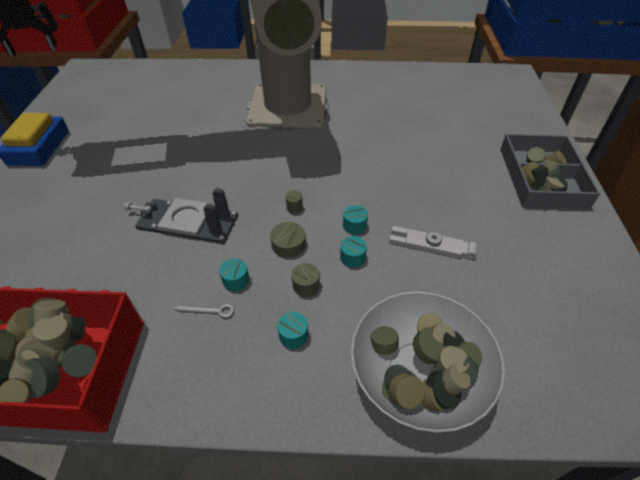

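View pics/top0.png

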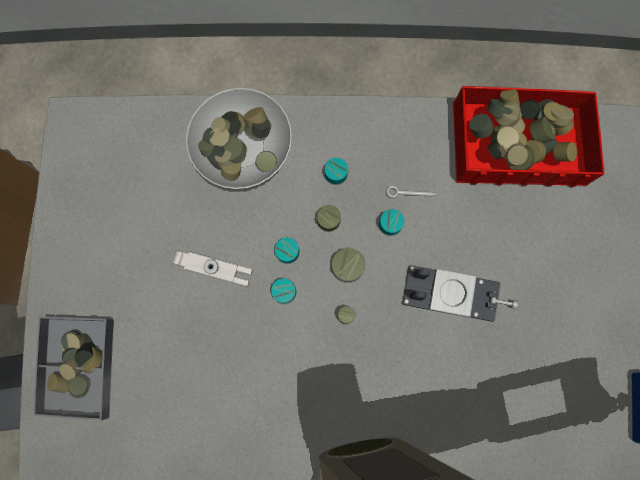

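The scene view shows the core at (306,280), the wide one at (288,240), the slim one at (294,202), the jig around (187,217) with its hinge at (220,212), and the leaf at (433,240). In the top view the core is at (328,217), the nest at (454,293), the lugs at (420,285) and the leaf bush at (211,267) with its knuckle on the left.

```bash
cat > h.py <<'E'
import numpy as np,cv2
from scipy.spatial.transform import Rotation as R
from bench import r,snapshot,get_calibration
def cam(n):
    c=get_calibration(n); f=240/np.tan(np.radians(c['fovy']/2))
    K=np.array([[f,0,c['cx']],[0,f,c['cy']],[0,0,1]]); Rw=R.from_euler('xyz',c['orientation'],degrees=True).as_matrix()@np.diag([1,-1,-1.])
    return K,c['dist'],Rw,c['eye']
C={n:cam(n) for n in('scene','top')}
def proj(n,P):
    K,d,Rw,e=C[n]; P=np.atleast_2d(P).astype(float)
    return cv2.projectPoints((P-e)@Rw,np.zeros(3),np.zeros(3),K,d)[0][:,0]
def unp(n,uv,z):
    K,d,Rw,e=C[n]; p=cv2.undistortPoints(np.array(uv,float).reshape(-1,1,2),K,d)[:,0]
    v=np.c_[p,np.ones(len(p))]@Rw.T; return e+v*((z-e[2])/v[:,2])[:,None]
def frame(x,y,yaw,P,z=0):
    c,s=np.cos(np.radians(yaw)),np.sin(np.radians(yaw)); P=np.atleast_2d(P).astype(float)
    return np.c_[P[:,0]*c-P[:,1]*s+x,P[:,0]*s+P[:,1]*c+y,P[:,2]+z]
def crop(im,x,y,w,h,k): return cv2.resize(im[y:y+h,x:x+w],None,fx=k,fy=k,interpolation=cv2.INTER_CUBIC)
E
python3 - <<'E'
from h import *
t=cv2.imread('pics/top0.png');s=cv2.imread('pics/scene0.png')
a=np.hstack([crop(t,165,240,100,60,4),crop(t,400,255,100,75,4)[:240]])
a=np.hstack([crop(t,165,235,100,75,4),crop(t,400,250,100,75,4)])
b=np.hstack([crop(s,385,205,100,75,4),crop(s,125,180,120,75,4)[:,:400]])
cv2.imwrite('pics/m.png',np.vstack([a,b]))
print(unp('top',[[211,267],[180,259],[454,293],[420,285],[328,216],[240,274]],[16]*6).round())
E
```

```text
[[ 532.  357.   16.]
 [ 549.  429.   16.]
 [ 481. -185.   16.]
 [ 499. -109.   16.]
 [ 652.   97.   16.]
 [ 518.  291.   16.]]
```

View pics/m.png

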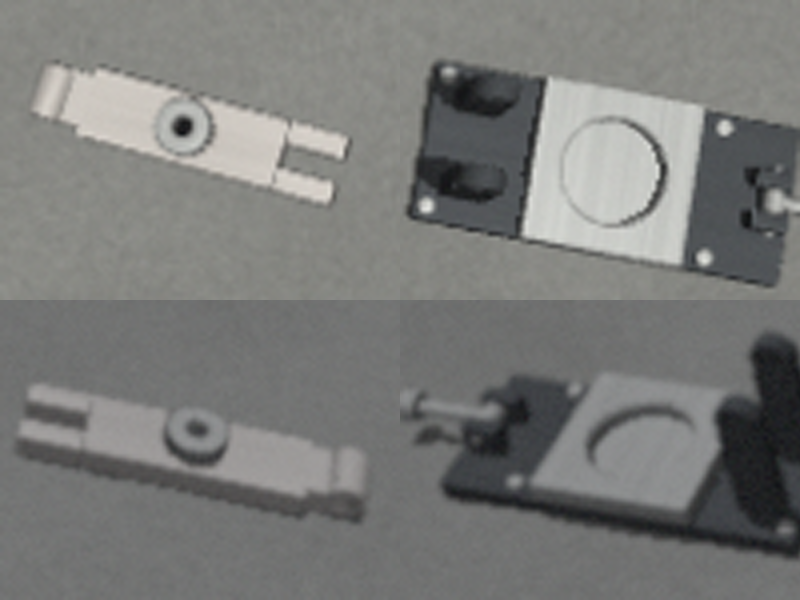

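The mosaic shows the leaf (top-left) with its bush at (183,127), the jig with plate corners (546,77), (706,105), (684,267) and (522,238), and the same features in the scene view below. Next I fit poses to these points, and to silhouettes for the stones.

```bash
cat > fit.py <<'E'
from h import *
from scipy.optimize import least_squares,minimize
def px(U,o): return (np.array(U,float)+.5)/4-.5+np.array(o)
def fitpts(obs,x0):
    def f(p): return np.concatenate([(proj(n,frame(*p[:3],P))-uv).ravel() for n,P,uv in obs])
    s=least_squares(f,x0,loss='soft_l1'); return s.x,f(s.x).reshape(-1,2)
def cyl(d,h):
    a=np.linspace(0,2*np.pi,48,endpoint=False); c=np.c_[d/2*np.cos(a),d/2*np.sin(a)]
    return np.vstack([np.c_[c,0*a],np.c_[c,0*a+h]])
def render(n,hulls,o,wh,k=8):
    m=np.zeros((wh[1]*k,wh[0]*k),np.uint8)
    for P in hulls:
        q=((proj(n,P)-o+.5)*k-.5).astype(np.float32)
        cv2.fillConvexPoly(m,np.round(cv2.convexHull(q)*16).astype(np.int32),255,shift=4)
    return cv2.resize(m,wh,interpolation=cv2.INTER_AREA)/255.
def fitsil(masks,model,x0):
    # masks: (cam, soft mask 0..1, origin)
    def f(p): return sum(np.abs(render(n,[frame(p[0],p[1],p[2] if len(p)>2 else 0,P) for P in model],o,m.shape[::-1])-m).sum()/m.sum() for n,m,o in masks)
    st=np.vstack([x0]+[np.array(x0)+d for d in np.eye(len(x0))*4])
    s=minimize(f,x0,method='Nelder-Mead',options=dict(initial_simplex=st,xatol=.05,fatol=1e-5)); return s.x,s.fun
E
python3 - <<'E'
from fit import *
J=[('top',[[-45,45,24],[45,45,24],[45,-45,24],[-45,-45,24],[0,0,24]],px([[146,77],[306,105],[284,267],[122,238],[212,171.5]],(400,250))),
('scene',[[45,-45,24],[45,45,24],[-45,45,24]],px([[200,75],[136,187],[290,213]],(125,180)))]
L=[('top',[[0,0,28],[90,20,16],[-60,20,16]],px([[183,127],[351,137],[98,68]],(165,235))),
('scene',[[0,0,28],[90,-20,16],[90,20,16],[-60,-20,16]],px([[197,125],[28,85],[18,125],[317,138]],(385,205)))]
for nm,o,x0 in(('jig',J,[481,-185,-103]),('leaf',L,[532,357,-103])):
    for oo in(o,o[:1],o[1:]):
        p,e=fitpts(oo,x0); print(nm,p.round(1),e.round(1).tolist())
im={n:cv2.imread(f'pics/{n}0.png') for n in C}
# leaf silhouette in top
o=(165,240);w=im['top'][240:300,165:265].astype(float).mean(2); bg=np.median(w)
print('bg',bg,w.max())
m=(w>bg+35).astype(float)
box=lambda x0,x1,y0,y1,z:np.array([[x,y,q] for x in(x0,x1) for y in(y0,y1) for q in(0,z)])
k=np.array([[x-80,y,z+11] for x,z in 11*np.c_[np.cos(np.linspace(0,6.28,24)),np.sin(np.linspace(0,6.28,24))] for y in(-15,15)])
# cores
for nm,d,h,x0,pt,ps in(('core',54,40,(652,97),(328,217),(306,280)),('slim',38,40,(440,60),(346,314),(294,202)),('wide',74,34,(545,55),(348,264),(288,240))):
    M=[]
    for n,c in(('top',pt),('scene',ps)):
        o=(c[0]-25,c[1]-25); q=im[n][o[1]:o[1]+50,o[0]:o[0]+50].astype(float)
        sat=(q[...,2]-q[...,0]); M.append((n,((sat>12)).astype(float),o))
    x0=unp('top',[pt],h)[0,:2]
    print(nm,[fitsil(MM,[cyl(d,h)],list(x0)) for MM in(M,M[:1],M[1:])])
E
```

```text
jig [ 482.2 -181.1  -98.9] [[-0.3, 0.1], [-0.7, -0.3], [-0.5, -0.7], [0.0, 0.0], [0.4, -0.2], [0.2, -0.7], [-1.0, -0.4], [-0.4, -1.0]]
jig [ 481.8 -181.6  -99.4] [[0.2, 0.2], [-0.4, 0.1], [-0.5, -0.3], [0.1, 0.0], [0.6, -0.0]]
jig [ 484.2 -179.8  -98.6] [[0.4, -0.0], [-0.6, 0.4], [0.2, -0.4]]
leaf [ 531.7  355.6 -104.1] [[0.3, 0.1], [0.2, 0.2], [-0.1, 0.1], [0.4, 0.4], [0.9, -1.2], [-0.0, 2.1], [-1.0, 0.1]]
leaf [ 532.1  355.9 -104.2] [[0.2, -0.0], [0.0, 0.1], [-0.2, -0.0]]
leaf [ 531.   355.4 -104.5] [[0.2, 0.1], [0.9, -1.6], [-0.1, 1.6], [-1.1, -0.1]]
bg 135.66666666666666 210.0
core [(array([646.96436376,  95.92295593]), np.float64(1.023359124535595)), (array([648.48150284,  96.0060603 ]), np.float64(0.16193871487989134)), (array([618.49211386,  91.42374714]), np.float64(0.7157595345830641))]
slim [(array([431.20798583,  55.56230449]), np.float64(1.662446288746522)), (array([431.18363714,  55.76965717]), np.float64(0.08993464052287582)), (array([423.42733639,  53.10810403]), np.float64(1.5541836536594835))]
wide [(array([541.53741501,  52.22894435]), np.float64(0.7421442217844961)), (array([542.02695055,  52.14848124]), np.float64(0.08334236920574682)), (array([513.52426925,  46.08823984]), np.float64(0.562679068699222))]
```

```bash
cat >> h.py <<'E'
def go(x,y,z,psi,n=1):
    S=[r.sense() for _ in range(1)][0]; p=S['tool_pos']; M=R.from_euler('xyz',S['tcp_rot'],degrees=True).as_matrix()
    d=M.T@(np.array([x,y,z])-p); dy=-(psi-S['tcp_rot'][2]) # turn about tool z (down)
    print('t',round(S['time'],2),'pos',p.round(2),'rot',S['tcp_rot'].round(2),'F',S['ft_force'].round(1),'T',S['wrist_torque'].round(2),'gap',round(S['finger_gap'],1),'grip',round(S['grip_force'],1),'-> shift',d.round(2),'turn',round((dy+180)%360-180,2))
E
python3 -c "
from h import *
go(648.5,96,150,50)"
```

```text
t 0.1 pos [ 171.35 -574.52  241.32] rot [-1.799e+02 -1.000e-02  1.660e+01] F [-0.7 -0.4 -0.6] T [ 0.01  0.03 -0.02] gap 85.4 grip 0.0 -> shift [ 648.83 -506.07   92.25] turn -33.4
```

Emit:
step_arm(
  rows=[
    [[15,-12,0],-2],
    [[45,-35,0],-5],
    [[85,-66,0],-8],
    [[125,-98,0],-11],
    [[165,-129,0],-14],
    [[205,-160,0],-17],
    [[245,-191,0],-20],
    [[285,-222,0],-23],
    [[325,-253,0],-26],
    [[365,-285,0],-29],
    [[405,-316,0],-32],
    [[440,-343,0],-33.4],
  ],
  fingers=1,
  squeeze=60,
)

```text
time: 1.3
tool_pos: [495.2, -119.2, 242.1]
tcp_rot: [-180.0, 0.0, 50.1]
ft_force: [1.3, -0.9, 0.3]
finger_gap: 85.6
grip_force: 0.0
```

```bash
python3 -c "
from h import *
go(648.5,96,110,50)"
```

```text
t 1.3 pos [ 495.23 -119.23  242.09] rot [-1.800e+02  1.000e-02  5.013e+01] F [ 1.3 -0.9  0.3] T [ 0.   -0.01  0.03] gap 85.6 grip 0.0 -> shift [263.46 -20.35 132.06] turn 0.13
```

Emit:
step_arm(
  rows=[
    [[40,-3,0],0],
    [[80,-6,10],0],
    [[120,-9,30],0],
    [[160,-12,60],0],
    [[200,-15,90],0],
    [[240,-18,115],0],
    [[255,-20,128],0],
    [[263.5,-20.3,132],0.1],
    [[263.5,-20.3,132],0.1],
    [[263.5,-20.3,132],0.1],
  ],
)

```text
time: 2.3
tool_pos: [648.7, 92.9, 111.3]
tcp_rot: [179.9, -0.0, 49.9]
ft_force: [1.1, 0.8, -0.5]
finger_gap: 85.4
grip_force: 0.0
```

```bash
python3 - <<'E'
from h import *
go(648.5,96,25,50)
t=snapshot('top');s=snapshot('scene')
for u in(t,s): pass
cv2.imwrite('pics/g1.png',np.hstack([crop(t,275,165,100,100,4),crop(s,250,200,100,100,4)]))
E
```

```text
t 2.3 pos [648.67  92.85 111.28] rot [ 1.7995e+02 -2.0000e-02  4.9880e+01] F [ 1.1  0.8 -0.5] T [ 0.01 -0.01  0.05] gap 85.4 grip 0.0 -> shift [ 2.26 -2.23 86.28] turn -0.12
```

View pics/g1.png

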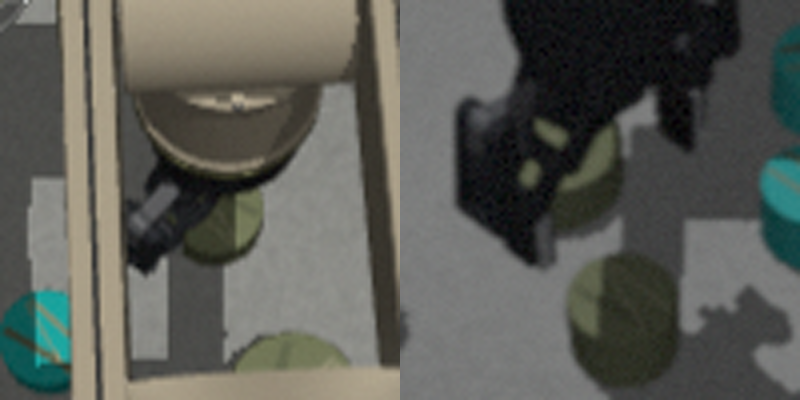

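The crops show the gripper above the olive stone; from the front it appears higher than the core, which is at scene pixel (306,280). I check where the TCP projects.

```bash
python3 - <<'E'
from h import *
print(proj('scene',[[648.7,92.9,111],[648.5,96,40],[648.5,96,0]]).round(),proj('top',[[648.5,96,40]]))
from fit import *
im={n:cv2.imread(f'pics/{n}0.png') for n in C}
q=im['scene'][255:305,280:332].astype(int);print((q[...,2]-q[...,0])[::8,::8])
m=((q[...,2]-q[...,0])>8).astype(float);m=cv2.morphologyEx(m,cv2.MORPH_CLOSE,np.ones((3,3)))
print(fitsil([('scene',m,(280,255))],[cyl(54,40)],[640,94]))
E
```

```text
[[303. 250.]
 [306. 274.]
 [306. 287.]] [[328.51710622 215.28910754]]
[[ 8  8  4 -2 -1  0 -1]
 [ 0 -1 -2  7  1  0  1]
 [-2 -1 16 17 17 -1  0]
 [ 0  0 18 17 15 -2 -1]
 [ 1 -1  8  9  5  0  0]
 [ 1  0  0  8  4  0 -1]
 [ 0  1  0  0 -2 -1 -1]]
(array([642.1844421 ,  94.56814511]), np.float64(0.25707121929231463))
```

Emit:
step_arm(
  rows=[
    [[2,-2,10],0],
    [[2,-2,25],0],
    [[2,-2,40],0],
    [[2,-2,55],0],
    [[2,-2,70],0],
    [[2,-2,80],0],
    [[2,-2,86],0],
    [[2,-2,86],0],
    [[2,-2,86],0],
  ],
)

```text
time: 3.3
tool_pos: [648.6, 96.5, 24.7]
tcp_rot: [180.0, -0.0, 49.9]
ft_force: [-0.2, -0.4, 0.2]
finger_gap: 85.4
grip_force: 0.0
```

Emit:
step_arm(
  rows=[
    [[0,0,0],0],
    [[0,0,0],0],
    [[0,0,0],0],
    [[0,0,0],0],
    [[0,0,0],0],
    [[0,0,0],0],
    [[0,0,0],0],
    [[0,0,0],0],
    [[0,0,0],0],
    [[0,0,0],0],
  ],
  fingers=0,
  squeeze=60,
)

```text
time: 4.3
tool_pos: [649.1, 96.5, 25.7]
tcp_rot: [179.9, -0.1, 49.9]
ft_force: [-0.1, -0.4, 6.0]
finger_gap: 51.8
grip_force: 63.7
```

```bash
python3 - <<'E'
from h import *
go(482,-181.3,150,80.8)
E
```

```text
t 4.3 pos [649.13  96.54  25.69] rot [ 1.7991e+02 -9.0000e-02  4.9900e+01] F [-0.1 -0.4  6. ] T [ 0.05  0.18 -0.07] gap 51.8 grip 63.7 -> shift [-319.99   51.3  -124.72] turn -30.9
```

Emit:
step_arm(
  rows=[
    [[0,0,-5],0],
    [[0,0,-15],0],
    [[0,0,-30],0],
    [[0,0,-50],0],
    [[0,0,-75],0],
    [[0,0,-100],0],
    [[0,0,-118],0],
    [[0,0,-125],0],
    [[0,0,-125],0],
  ],
)

```text
time: 5.2
tool_pos: [649.2, 96.5, 151.5]
tcp_rot: [179.9, -0.1, 49.9]
ft_force: [0.6, -0.5, -2.8]
finger_gap: 51.8
grip_force: 63.1
```

```bash
python3 - <<'E'
from h import *
go(482,-181.3,150,80.8)
E
```

```text
t 5.2 pos [649.16  96.52 151.5 ] rot [ 1.7986e+02 -1.3000e-01  4.9910e+01] F [ 0.6 -0.5 -2.8] T [ 0.01 -0.02 -0.03] gap 51.8 grip 63.1 -> shift [-320.19   51.05    0.9 ] turn -30.89
```

Emit:
step_arm(
  rows=[
    [[-10,1.6,0],-1],
    [[-30,4.8,0],-3],
    [[-60,9.6,0],-6],
    [[-95,15.2,0],-9],
    [[-130,20.8,0],-12],
    [[-165,26.4,0],-15.5],
    [[-200,32,0],-19],
    [[-235,37.6,0],-22.5],
    [[-265,42.4,0],-25.5],
    [[-290,46.4,0],-28],
    [[-308,49.3,0],-30],
    [[-320,51,0],-30.9],
  ],
)

```text
time: 6.4
tool_pos: [479.4, -182.0, 147.8]
tcp_rot: [-179.9, -0.0, 80.8]
ft_force: [0.1, 0.2, -2.7]
finger_gap: 52.1
grip_force: 63.1
```

Emit:
step_arm(
  rows=[
    [[0,0,0],0],
    [[0,0,0],0],
    [[0,0,0],0],
    [[0,0,0],0],
  ],
)

```text
time: 6.8
tool_pos: [481.3, -180.4, 149.0]
tcp_rot: [-180.0, -0.0, 80.8]
ft_force: [0.2, -0.1, -2.7]
finger_gap: 51.5
grip_force: 63.1
```

```bash
python3 - <<'E'
from h import *
go(482,-181.3,60,80.8)
t=snapshot('top');s=snapshot('scene')
cv2.imwrite('pics/g2.png',np.hstack([crop(t,380,220,130,130,3),crop(s,110,120,130,130,3)]))
E
```

```text
t 6.8 pos [ 481.28 -180.45  149.03] rot [-1.7998e+02 -2.0000e-02  8.0850e+01] F [ 0.2 -0.1 -2.7] T [-0.03  0.   -0.01] gap 51.5 grip 63.1 -> shift [-0.76  0.88 89.03] turn 0.05
```

View pics/g2.png

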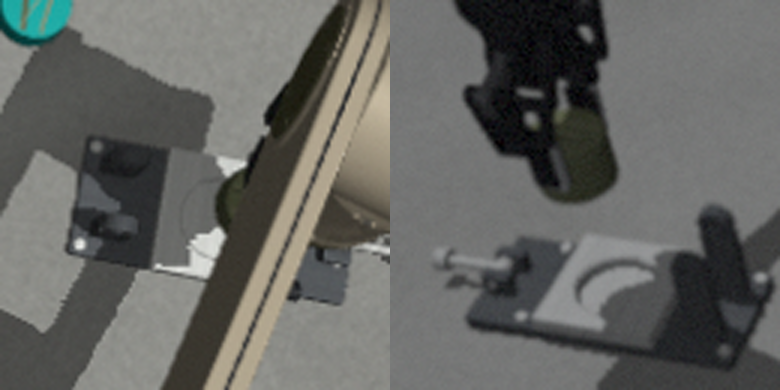

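The top view shows the nest partly hidden by the arm. The scene view shows the core held above the nest, with its right edge near px (186,178) and its bottom near (172,187.5). I compare these with the prediction.

```bash
python3 - <<'E'
from fit import *
for dx,dy in((0,0),(5,0),(0,5)):
    q=proj('scene',frame(481.3+dx,-180.4+dy,0,cyl(54,40),149-25.7)); print(q.min(0).round(1),q.max(0).round(1), q[np.argmax(q[:,1])].round(1))
print(proj('scene',[[482,-181.3,24]]),proj('top',[[482,-181.3,24]]))
# colour mask in fresh frame
s=snapshot('scene')[150:195,150:200].astype(int); m=(s[...,2]-s[...,0])>8
ys,xs=np.nonzero(m); print(xs.min()+150,xs.max()+150,ys.min()+150,ys.max()+150)
E
```

```text
[155.  155.5] [187.6 188.4] [170.6 188.4]
[154.2 157. ] [187.  190.1] [169.9 190.1]
[157.5 155.5] [190.  188.5] [173.  188.5]
[[185.33344541 214.04966166]] [[453.07805874 292.37657105]]
157 184 156 186
```

Emit:
step_arm(
  rows=[
    [[-0.4,0.6,10],0],
    [[-0.4,0.6,25],0],
    [[-0.4,0.6,45],0],
    [[-0.4,0.6,65],0],
    [[-0.4,0.6,80],0],
    [[-0.4,0.6,88],0],
    [[-0.4,0.6,92],0],
    [[-0.4,0.6,92],0],
    [[-0.4,0.6,92],0],
    [[-0.4,0.6,92],0],
  ],
)

```text
time: 7.95
tool_pos: [482.4, -182.0, 58.3]
tcp_rot: [179.9, 0.0, 80.8]
ft_force: [-0.0, 1.0, -1.1]
finger_gap: 51.5
grip_force: 63.1
```

```bash
python3 - <<'E'
from fit import *
go(482,-180.8,45,80.8)
s=snapshot('scene'); p=r.sense()['tool_pos']
im=crop(s,150,175,70,60,8)
q=frame(p[0],p[1],0,cyl(54,40),p[2]-25.7); h=cv2.convexHull(proj('scene',q).astype(np.float32))
T=lambda a:np.round(((a-np.array([150,175])+.5)*8-.5)).astype(int).reshape(-1,1,2)
cv2.polylines(im,[T(h)],True,(0,0,255),1)
cv2.polylines(im,[T(proj('scene',frame(482,-180.8,0,cyl(62,24))[48:]))],True,(0,255,0),1)
cv2.polylines(im,[T(proj('scene',frame(482,-180.8,-99.2,[[-45,-45,24],[45,-45,24],[45,45,24],[-45,45,24]])))],True,(0,255,0),1)
cv2.imwrite('pics/g3.png',im)
E
```

```text
t 7.95 pos [ 482.35 -182.05   58.31] rot [1.799e+02 3.000e-02 8.080e+01] F [-0.   1.  -1.1] T [0.01 0.   0.03] gap 51.5 grip 63.1 -> shift [ 1.18 -0.57 13.31] turn 0.0
```

View pics/g3.png

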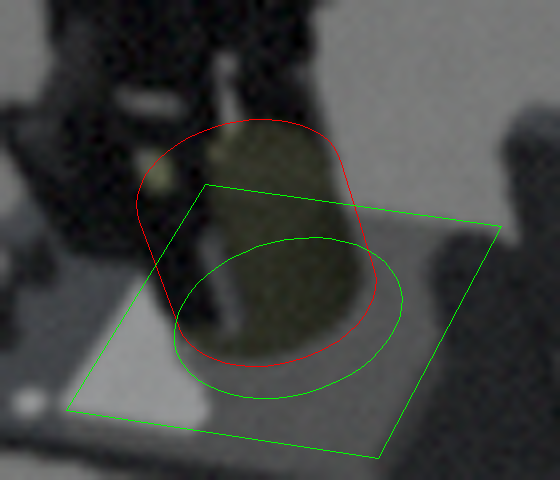

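The core's lower right edge is at crop (362,280), about 2 px left of the prediction, so it sits roughly 3 mm off-centre along tool x. I shift to compensate and lower gently.

Emit:
step_arm(
  rows=[
    [[2,0.7,0],0],
    [[4,1.2,1],0],
    [[4,1.2,3],0],
    [[4,1.2,5],0],
    [[4,1.2,7],0],
    [[4,1.2,8.5],0],
    [[4,1.2,9.5],0],
    [[4,1.2,9.5],0],
    [[4,1.2,9.5],0],
  ],
)

```text
time: 8.9
tool_pos: [483.4, -177.9, 47.8]
tcp_rot: [180.0, 0.0, 80.8]
ft_force: [0.3, -0.2, -2.0]
finger_gap: 52.1
grip_force: 63.1
```

```bash
python3 - <<'E'
from fit import *
go(482,-180.8,40,80.8)
E
```

```text
t 8.9 pos [ 483.44 -177.95   47.81] rot [180.    0.   80.8] F [ 0.3 -0.2 -2. ] T [ 0.02 -0.01 -0.02] gap 52.1 grip 63.1 -> shift [-3.04 -0.96  7.81] turn 0.0
```

Emit:
step_arm(
  rows=[
    [[0,0,0.5],0],
    [[0,0,1],0],
    [[0,0,1.5],0],
    [[0,0,2],0],
    [[0,0,2.5],0],
    [[0,0,3],0],
    [[0,0,3.5],0],
    [[0,0,4],0],
    [[0,0,4],0],
  ],
)

```text
time: 9.8
tool_pos: [483.3, -177.9, 43.7]
tcp_rot: [-180.0, -0.0, 80.8]
ft_force: [0.0, -0.6, -2.3]
finger_gap: 52.0
grip_force: 63.1
```

Emit:
step_arm(
  rows=[
    [[0,0,0.5],0],
    [[0,0,1],0],
    [[0,0,1.5],0],
    [[0,0,2],0],
    [[0,0,2.5],0],
    [[0,0,3],0],
    [[0,0,3.5],0],
    [[0,0,3.8],0],
    [[0,0,3.8],0],
  ],
)

```text
time: 10.7
tool_pos: [483.4, -177.9, 39.9]
tcp_rot: [-180.0, -0.0, 80.8]
ft_force: [-0.4, -0.1, -2.3]
finger_gap: 51.7
grip_force: 63.1
```

Emit:
step_arm(
  rows=[
    [[0,0,0.3],0],
    [[0,0,0.6],0],
    [[0,0,0.9],0],
    [[0,0,1.2],0],
    [[0,0,1.2],0],
  ],
)

```text
time: 11.2
tool_pos: [483.5, -178.0, 39.6]
tcp_rot: [-180.0, 0.0, 80.8]
ft_force: [-5.9, 2.1, 8.0]
finger_gap: 51.6
grip_force: 64.3
```

Emit:
step_arm(
  rows=[
    [[0,0,-0.3],0],
    [[0,0,-0.3],0],
    [[0,0,-0.3],0],
    [[0,0,-0.3],0],
    [[0,0,-0.3],0],
    [[0,0,-0.3],0],
    [[0,0,-0.3],0],
  ],
  fingers=1,
)

```text
time: 11.9
tool_pos: [483.4, -177.9, 39.0]
tcp_rot: [-180.0, -0.0, 80.8]
ft_force: [-0.0, 0.7, 0.5]
finger_gap: 85.4
grip_force: 0.0
```

Emit:
step_arm(
  rows=[
    [[0,0,-5],0],
    [[0,0,-15],0],
    [[0,0,-35],0],
    [[0,0,-65],0],
    [[0,0,-100],0],
    [[0,0,-130],0],
    [[0,0,-150],0],
    [[0,0,-160],0],
    [[0,0,-160],0],
    [[0,0,-160],0],
  ],
)

```text
time: 12.9
tool_pos: [483.0, -177.7, 198.3]
tcp_rot: [-179.9, -0.0, 80.8]
ft_force: [-1.2, 0.8, -0.6]
finger_gap: 85.6
grip_force: 0.0
```

```bash
python3 - <<'E'
from fit import *
go(532,355.8,200,75.8)
E
```

```text
t 12.9 pos [ 483.04 -177.74  198.3 ] rot [-1.7995e+02 -2.0000e-02  8.0800e+01] F [-1.2  0.8 -0.6] T [ 0.01  0.03 -0.  ] gap 85.6 grip 0.0 -> shift [534.51 -36.94  -1.53] turn 5.0
```

Emit:
step_arm(
  rows=[
    [[15,-1,0],0.2],
    [[50,-3.5,0],0.5],
    [[95,-6.6,0],1],
    [[142,-9.8,0],1.5],
    [[190,-13,0],2],
    [[238,-16.5,0],2.5],
    [[286,-19.8,0],3],
    [[334,-23,0],3.5],
    [[382,-26.4,0],4],
    [[430,-29.7,0],4.5],
    [[478,-33,0],5],
    [[515,-35.6,0],5],
  ],
)

```text
time: 14.1
tool_pos: [529.2, 338.5, 196.6]
tcp_rot: [-179.8, 0.1, 75.9]
ft_force: [1.6, -0.9, -0.1]
finger_gap: 85.4
grip_force: 0.0
```

Emit:
step_arm(
  rows=[
    [[10,-0.8,0],0],
    [[19.5,-1.4,0],0],
    [[19.5,-1.4,0],0],
    [[19.5,-1.4,0],0],
    [[19.5,-1.4,0],0],
  ],
)

```text
time: 14.6
tool_pos: [534.3, 354.0, 199.0]
tcp_rot: [-180.0, 0.0, 75.7]
ft_force: [-0.6, -1.1, 0.9]
finger_gap: 85.8
grip_force: 0.0
```

```bash
python3 - <<'E'
from fit import *
go(532,355.8,60,75.8)
t=snapshot('top');s=snapshot('scene')
cv2.imwrite('pics/t2.png',t);cv2.imwrite('pics/s2.png',s)
cv2.imwrite('pics/g4.png',np.hstack([crop(t,395,245,110,85,7)[:, :],])) if 0 else cv2.imwrite('pics/g4.png',np.vstack([np.hstack([crop(t,400,250,100,75,4),crop(s,130,170,100,75,4)]),np.hstack([crop(t,165,235,100,75,4),crop(s,385,175,100,75,4)])]))
E
```

```text
t 14.6 pos [534.26 354.   199.04] rot [-1.800e+02  3.000e-02  7.572e+01] F [-0.6 -1.1  0.9] T [0.04 0.06 0.01] gap 85.8 grip 0.0 -> shift [  1.25  -2.62 139.04] turn -0.08
```

View pics/g4.png

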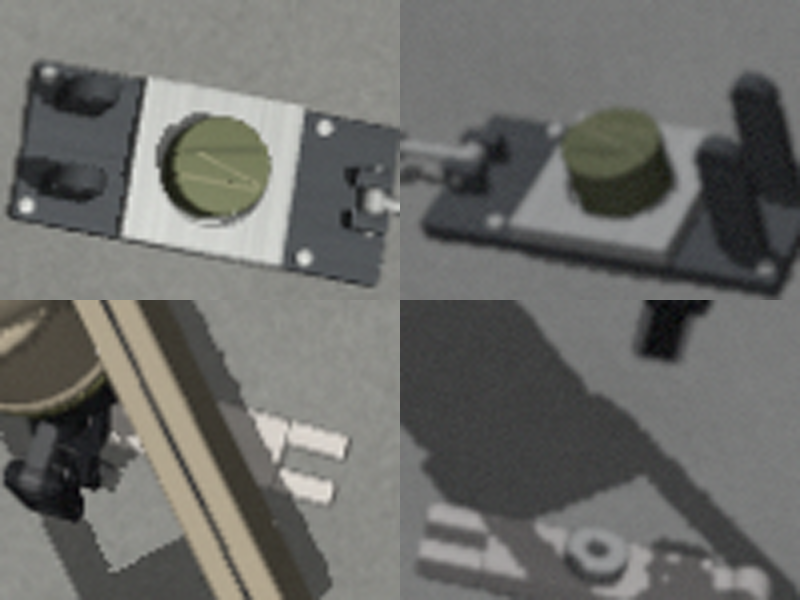

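The core sits in the nest in both views, at (218,167) on the plate. I descend on the leaf.

Emit:
step_arm(
  rows=[
    [[1,-2.4,10],0],
    [[1,-2.4,30],0],
    [[1,-2.4,60],0],
    [[1,-2.4,90],0],
    [[1,-2.4,115],0],
    [[1,-2.4,132],0],
    [[1,-2.4,139],0],
    [[1,-2.4,139],0],
    [[1,-2.4,139],0],
    [[1,-2.4,139],0],
  ],
)

```text
time: 15.7
tool_pos: [533.1, 357.6, 62.0]
tcp_rot: [179.9, -0.1, 75.8]
ft_force: [0.8, 0.2, 0.2]
finger_gap: 85.4
grip_force: 0.0
```

```bash
python3 - <<'E'
from fit import *
go(532,355.8,13.5,75.8)
cv2.imwrite('pics/s3.png',snapshot('scene'))
print(proj('scene',[[532,355.8,28]]))
E
```

```text
t 15.7 pos [533.07 357.6   61.98] rot [ 1.7988e+02 -1.2000e-01  7.5810e+01] F [0.8 0.2 0.2] T [-0.   -0.04 -0.04] gap 85.4 grip 0.0 -> shift [-2.11 -0.7  48.48] turn 0.01
[[434.33835529 236.36530154]]
```

Emit:
step_arm(
  rows=[
    [[-1.5,-0.7,8],0],
    [[-1.5,-0.7,18],0],
    [[-1.5,-0.7,28],0],
    [[-1.5,-0.7,37],0],
    [[-1.5,-0.7,43],0],
    [[-1.5,-0.7,46],0],
    [[-1.5,-0.7,47.5],0],
    [[-1.5,-0.7,47.5],0],
    [[-1.5,-0.7,47.5],0],
    [[-1.5,-0.7,47.5],0],
  ],
)

```text
time: 16.75
tool_pos: [531.2, 355.9, 13.2]
tcp_rot: [180.0, -0.0, 75.8]
ft_force: [0.6, 0.1, -0.5]
finger_gap: 85.2
grip_force: 0.0
```

Emit:
step_arm(
  rows=[
    [[0,0,0],0],
    [[0,0,0],0],
    [[0,0,0],0],
    [[0,0,0],0],
    [[0,0,0],0],
    [[0,0,0],0],
    [[0,0,0],0],
    [[0,0,0],0],
    [[0,0,0],0],
    [[0,0,0],0],
    [[0,0,0],0],
  ],
  fingers=0,
  squeeze=60,
)

```text
time: 17.85
tool_pos: [531.4, 355.9, 13.2]
tcp_rot: [179.9, -0.0, 75.8]
ft_force: [0.7, -1.2, 5.6]
finger_gap: 38.2
grip_force: 62.9
```

```bash
python3 - <<'E'
from fit import *
go(532,355.8,113.5,75.8)
cv2.imwrite('pics/s4.png',snapshot('scene'));cv2.imwrite('pics/t4.png',snapshot('top'))
E
```

```text
t 17.85 pos [531.44 355.89  13.25] rot [ 1.7995e+02 -4.0000e-02  7.5800e+01] F [ 0.7 -1.2  5.6] T [-0.14 -0.12 -0.  ] gap 38.2 grip 62.9 -> shift [   0.13    0.66 -100.25] turn 0.0
```

Emit:
step_arm(
  rows=[
    [[0,0,-4],0],
    [[0,0,-12],0],
    [[0,0,-25],0],
    [[0,0,-45],0],
    [[0,0,-70],0],
    [[0,0,-95],0],
    [[0,0,-115],0],
    [[0,0,-128],0],
    [[0,0,-135],0],
    [[0,0,-135],0],
    [[0,0,-135],0],
  ],
)

```text
time: 19.05
tool_pos: [530.3, 355.4, 146.5]
tcp_rot: [-179.9, 0.1, 75.8]
ft_force: [0.2, -0.8, -3.3]
finger_gap: 38.6
grip_force: 62.1
```

```bash
python3 - <<'E'
from fit import *
go(483,-180.8,148,80.8)
cv2.imwrite('pics/s5.png',snapshot('scene'))
# refit jig with lugs masked: plate corners from fresh images by line fits
for f,n in(('t2','top'),('s2','scene')):
    im=cv2.imread(f'pics/{f}.png'); g=im.astype(float).mean(2)
    best=None
    # dense refinement: maximise gradient along projected plate outline z=24
    from scipy.ndimage import map_coordinates,gaussian_filter
    gs=gaussian_filter(g,.6)
    def score(p,segs):
        t=0
        for a,b,nrm in segs:
            k=np.linspace(.08,.92,60)[:,None]; A=np.array(a)*(1-k)+np.array(b)*k
            i=proj(n,frame(*p,A-2.5*np.array(nrm))); o=proj(n,frame(*p,A+2.5*np.array(nrm)))
            f=lambda q:map_coordinates(gs,[q[:,1],q[:,0]],order=1)
            t+=np.mean(f(i)-f(o))
        return -t
    H={'hinge':([-45,-45,24],[-45,45,24],[-1,0,0]),'latch':([45,-45,24],[45,45,24],[1,0,0]),'l':([-45,45,24],[45,45,24],[0,1,0]),'r':([-45,-45,24],[45,-45,24],[0,-1,0])}
    segs=[H[k] for k in (('hinge','latch','l','r') if n=='top' else ('latch','l','hinge'))]
    if n=='scene': segs[2]=([-45,0,24],[-45,45,24],[-1,0,0])
    x0=np.array([482,-181,-99.2])
    s=minimize(score,x0,args=(segs,),method='Nelder-Mead',options=dict(initial_simplex=[x0,x0+[3,0,0],x0+[0,3,0],x0+[0,0,2]]))
    print(n,s.x.round(2),s.fun,score(x0,segs))
E
```

```text
t 19.05 pos [530.32 355.39 146.49] rot [-1.7993e+02  6.0000e-02  7.5810e+01] F [ 0.2 -0.8 -3.3] T [-0.07  0.    0.01] gap 38.6 grip 62.1 -> shift [-531.43   85.59   -1.03] turn -4.99
top [ 482.55 -181.19 -100.36] -339.4297046580455 -330.6418074362708
scene [ 483.34 -182.69  -98.95] -136.6201550740425 -124.31148143874631
```

```bash
python3 - <<'E'
from fit import *
for f,n,pts,o in(('t2','top',[(48,72),(325,128),(25,205),(304,257)],(400,250)),('s2','scene',[(555,130),(495,222),(765,268)],(130-100,170))):
    g=cv2.imread(f'pics/{f}.png').astype(float).mean(2); c=[]
    for p in px(pts,o):
        u,v=np.round(p).astype(int); w=g[v-3:v+4,u-3:u+4]; w=np.clip(w-np.percentile(w,60),0,None)
        V,U=np.mgrid[v-3:v+4,u-3:u+4]; c.append([(U*w).sum()/w.sum(),(V*w).sum()/w.sum()])
    for z in (12,16):
        P=unp(n,c,z)[:,:2]; print(n,z,P.round(1).tolist(),P.mean(0).round(1))
        for a,b in ((0,1),(2,3),(2,0),(3,1)) if n=='top' else ((1,2),(1,0)):
            d=P[b]-P[a]; print('  ',np.degrees(np.arctan2(d[1],d[0])).round(2),np.linalg.norm(d).round(1))
E
```

```text
top 12 [[539.0, -92.1], [507.9, -247.5], [463.1, -78.6], [435.1, -234.1]] [ 486.3 -163.1]
   -101.34 158.5
   -100.22 158.0
   -10.11 77.1
   -10.45 74.0
top 16 [[538.5, -91.5], [507.4, -246.4], [462.8, -78.0], [434.9, -233.1]] [ 485.9 -162.3]
   -101.34 158.0
   -100.22 157.5
   -10.11 76.9
   -10.45 73.8
scene 12 [[430.6, -237.3], [505.5, -250.0], [536.1, -93.6]] [ 490.7 -193.6]
   78.93 159.4
   170.32 75.9
scene 16 [[434.7, -235.0], [509.1, -247.7], [539.6, -92.2]] [ 494.5 -191.6]
   78.93 158.4
   170.32 75.5
```

Emit:
step_arm(
  rows=[
    [[-12,2,0],0],
    [[-35,5.6,0],-0.5],
    [[-70,11.3,0],-1],
    [[-110,17.7,0],-1.5],
    [[-150,24.2,0],-2],
    [[-190,30.6,0],-2.5],
    [[-230,37,0],-3],
    [[-270,43.5,0],-3.5],
    [[-310,50,0],-4],
    [[-350,56.4,0],-4.5],
    [[-390,62.8,0],-5],
    [[-420,67.7,0],-5],
  ],
)

```text
time: 20.3
tool_pos: [492.0, -70.8, 146.9]
tcp_rot: [-179.9, 0.0, 80.8]
ft_force: [-0.4, 0.4, -2.6]
finger_gap: 38.4
grip_force: 62.0
```

```bash
python3 - <<'E'
from fit import *
go(482.8,-181.5,130,79.6)
E
```

```text
t 20.3 pos [492.05 -70.77 146.86] rot [-1.7994e+02  4.0000e-02  8.0750e+01] F [-0.4  0.4 -2.6] T [-0.02 -0.02 -0.02] gap 38.4 grip 62.0 -> shift [-110.77    8.68   16.92] turn 1.15
```

Emit:
step_arm(
  rows=[
    [[-20,1.6,0],0.2],
    [[-45,3.5,0],0.5],
    [[-70,5.5,0],0.8],
    [[-90,7,5],1.1],
    [[-102,8,10],1.1],
    [[-108,8.6,14],1.1],
    [[-110,8.6,17],1.1],
    [[-110,8.6,17],1.1],
    [[-110,8.6,17],1.1],
    [[-110,8.6,17],1.1],
  ],
)

```text
time: 21.3
tool_pos: [484.7, -177.4, 130.8]
tcp_rot: [180.0, -0.0, 79.8]
ft_force: [0.8, -0.2, -2.6]
finger_gap: 38.2
grip_force: 62.1
```

```bash
python3 - <<'E'
from fit import *
go(482.8,-181.5,130,79.6)
t=snapshot('top');s=snapshot('scene');cv2.imwrite('pics/t6.png',t);cv2.imwrite('pics/s6.png',s)
cv2.imwrite('pics/g5.png',np.hstack([crop(t,390,230,100,100,4),crop(s,125,130,100,100,4)]))
E
```

```text
t 21.3 pos [ 484.72 -177.44  130.84] rot [179.98  -0.    79.76] F [ 0.8 -0.2 -2.6] T [ 0.01 -0.01  0.02] gap 38.2 grip 62.1 -> shift [-4.33 -1.17  0.84] turn 0.16
```

View pics/g5.png

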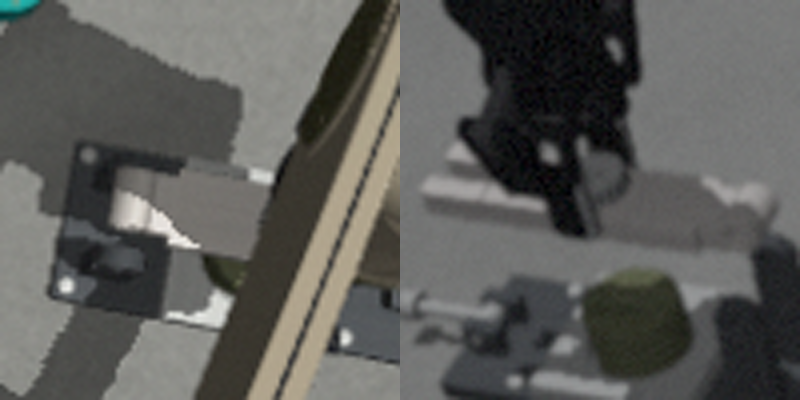

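The top crop shows the knuckle end at about (112,170)–(110,227), and the scene shows the knuckle at (762,205). I compare with the model under the assumption that the bush is at the TCP.

```bash
cat > edge.py <<'E'
from fit import *
from scipy.ndimage import map_coordinates,gaussian_filter
def edgefit(n,g,segs,x0,free,zoff,w=2.0,signed=False,step=3.0):
    gs=gaussian_filter(g,.6); x0=np.array(x0,float)
    f=lambda q:map_coordinates(gs,[q[:,1],q[:,0]],order=1)
    def sc(v):
        p=x0.copy(); p[free]=v; t=0
        for a,b,nr in segs:
            k=np.linspace(.05,.95,50)[:,None]; A=np.array(a)*(1-k)+np.array(b)*k; nr=np.array(nr)*w
            d=f(proj(n,frame(*p,A-nr,zoff)))-f(proj(n,frame(*p,A+nr,zoff)))
            t+=abs(np.mean(d)) if not signed else np.mean(d)
        return -t
    # grid then refine
    r_=np.arange(-6,6.1,1.0); best=min(((sc(x0[free]+np.r_[a,b,np.zeros(len(free)-2)]),a,b) for a in r_ for b in r_))
    v0=x0[free]+np.r_[best[1],best[2],np.zeros(len(free)-2)]
    s=minimize(sc,v0,method='Nelder-Mead',options=dict(initial_simplex=np.vstack([v0]+[v0+e for e in np.eye(len(free))]))); return s.x,s.fun,sc(x0[free])
E
python3 - <<'E'
from edge import *
p=r.sense()['tool_pos']; psi=r.sense()['tcp_rot'][2]
z0=117.6; x0=[484.7,-177.4,-100.2]
t=cv2.imread('pics/t6.png'); s=cv2.imread('pics/s6.png')
S=[([-91,-14,11],[-91,14,11],[-1,0,0]),([-60,20,16],[-25,20,16],[0,1,0]),([-60,-20,16],[-45,-20,0],[0,-1,0]),([-60,-20,16],[-35,-20,16],[0,-1,0])]
print('top',edgefit('top',t.astype(float).mean(2),[S[0],S[1],S[3]],x0,[0,1],z0))
print('scene',edgefit('scene',s.astype(float).mean(2),[([-91,-13,11],[-91,13,11],[-1,0,0]),([-60,-20,16],[-15,-20,16],[0,-1,0]),([-60,20,0],[-10,20,0],[0,1,0])],x0,[0,1],z0))
def T(im,n,o,P):
    q=np.round(((proj(n,P)-o+.5)*6-.5)).astype(int).reshape(-1,1,2); cv2.polylines(im,[q],True,(0,0,255),1)
J=[482.8,-181.5,-100.4]
out=[]
for n,im,o in(('top',t,(400,255)),('scene',s,(172,145))):
    c=crop(im,*o,66,66,6)
    for z in(16,): T(c,n,o,frame(*x0,[[-91,-15,11],[-91,15,11],[-60,15,11],[-60,20,z],[90,20,z],[90,-20,z],[-60,-20,z],[-60,-15,11]],z0))
    a=np.linspace(0,6.28,40)
    for y in(-30,-18,18,30): T(c,n,o,frame(*J,np.c_[-80+13*np.cos(a),0*a+y,79+13*np.sin(a)]))
    out.append(c)
cv2.imwrite('pics/g6.png',np.hstack(out))
E
```

```text
top (array([ 484.34699171, -176.26709636]), np.float64(-141.7087494472779), np.float64(-132.92029068229374))
scene (array([ 484.61538324, -174.89498049]), np.float64(-41.92256955944691), np.float64(-31.298504234941525))
```

View pics/g6.png

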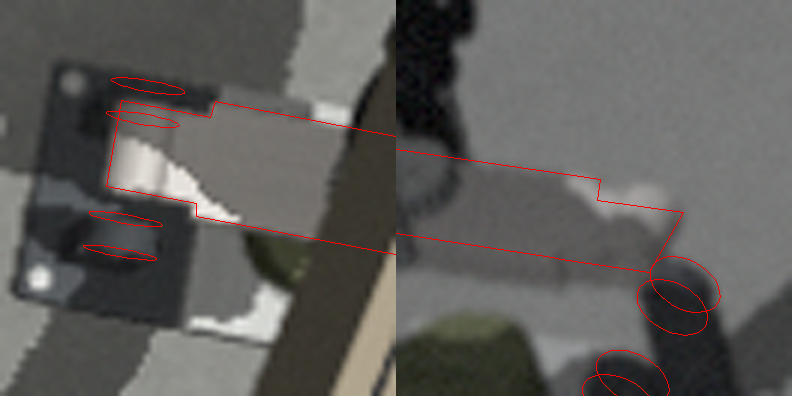

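Both overlays match closely: the knuckle end in the top view is within about 1 px, and the scene lugs at (685,290) fit. I refine the jig pose with fixed yaw in each camera, using the same method as for the leaf.

```bash
python3 - <<'E'
from edge import *
t=cv2.imread('pics/t2.png').astype(float).mean(2); s=cv2.imread('pics/s2.png').astype(float).mean(2)
a=([-45,-43,24],[-45,43,24],[-1,0,0]);b=([45,-43,24],[45,43,24],[1,0,0]);c=([-43,45,24],[43,45,24],[0,1,0]);d=([-43,-45,24],[43,-45,24],[0,-1,0])
for w in(1.5,2.5):
    print('top',edgefit('top',t,[a,b,c,d],[482.5,-181.2,-100.4],[0,1,2],0,w))
    print('scene',edgefit('scene',s,[([-45,5,24],[-45,43,24],[-1,0,0]),b,c,([10,-45,24],[43,-45,24],[0,-1,0])],[482.5,-181.2,-100.4],[0,1],0,w))
    # base long edges & ends
    B=[([-100,45,12],[100,45,12],[0,1,0]),([-105,-40,12],[-105,40,12],[-1,0,0])]
    print('topbase',edgefit('top',t,[B[0],B[1],([-100,-45,6],[100,-45,6],[0,-1,0])],[482.5,-181.2,-100.4],[0,1,2],0,w))
    # lugs in scene: +x/-x vertical edges of far lug (y=-30..-18) and near lug
    def L(y,x,nx): return ([x,y,35],[x,y,78],[nx,0,0])
    print('lug scene',edgefit('scene',s,[L(-30,-93,-1),L(-18,-67,1),L(18,-93,-1),L(30,-67,1)],[482.5,-181.2,-100.4],[0,1],0,w))
go(482.8,-181.5,100,79.6)
E
```

```text
top (array([ 482.32887582, -181.21529192, -100.15166549]), np.float64(-245.8496472264462), np.float64(-245.04329462682628))
scene (array([ 482.86984496, -182.19327981]), np.float64(-88.45179815701509), np.float64(-85.3427240172565))
topbase (array([ 485.23010617, -178.63529292, -100.14731052]), np.float64(-81.4387723072694), np.float64(-18.470219422009148))
lug scene (array([ 472.12973343, -185.61493786]), np.float64(-98.07428324493759), np.float64(-85.61854775216797))
top (array([ 482.56201082, -181.21071692, -100.37606407]), np.float64(-339.8711253684238), np.float64(-339.79760004483416))
scene (array([ 482.87347762, -182.19032209]), np.float64(-136.89751235157107), np.float64(-132.81919676025015))
topbase (array([ 485.75871126, -178.56069794, -100.19944523]), np.float64(-111.88945461087113), np.float64(-29.037377316443475))
lug scene (array([ 471.79881602, -185.92319768]), np.float64(-154.9626377803027), np.float64(-135.18183874183617))
t 21.4 pos [ 484.73 -177.62  130.89] rot [179.97   0.    79.75] F [ 0.8  0.1 -2.8] T [-0.05  0.07  0.03] gap 38.5 grip 62.1 -> shift [-4.16 -1.23 30.89] turn 0.15
```

Emit:
step_arm(
  rows=[
    [[-2,-0.3,0],0],
    [[-4,-0.6,0],0],
    [[-5.8,-0.8,0],0],
    [[-5.8,-0.8,4],0],
    [[-5.8,-0.8,10],0],
    [[-5.8,-0.8,16],0],
    [[-5.8,-0.8,21],0],
    [[-5.8,-0.8,25],0],
    [[-5.8,-0.8,29],0],
    [[-5.8,-0.8,32],0],
    [[-5.8,-0.8,35],0],
    [[-5.8,-0.8,36],0],
  ],
)

```text
time: 22.6
tool_pos: [482.5, -183.6, 94.2]
tcp_rot: [-180.0, -0.0, 79.7]
ft_force: [-0.1, 0.5, -2.7]
finger_gap: 38.3
grip_force: 62.1
```

Emit:
step_arm(
  rows=[
    [[0,0,2],0],
    [[0,0,4],0],
    [[0,0,6],0],
    [[0,0,8],0],
    [[0,0,10],0],
    [[0,0,12],0],
    [[0,0,13],0],
    [[0,0,13.5],0],
    [[0,0,13.5],0],
    [[0,0,13.5],0],
  ],
)

```text
time: 23.6
tool_pos: [482.6, -183.7, 81.2]
tcp_rot: [180.0, 0.0, 79.7]
ft_force: [-0.6, -0.1, -2.2]
finger_gap: 38.3
grip_force: 62.1
```

```bash
python3 - <<'E'
from edge import *
go(482.9,-183.1,81.2,79.75)
t=snapshot('top');s=snapshot('scene');cv2.imwrite('pics/t7.png',t);cv2.imwrite('pics/s7.png',s)
S=r.sense();p=S['tool_pos']; z0=p[2]-13.2; x0=[p[0],p[1]+1.2,S['tcp_rot'][2]-180]; print(x0,z0)
print('top',edgefit('top',t.astype(float).mean(2),[([-91,-14,11],[-91,14,11],[-1,0,0]),([-60,20,16],[-25,20,16],[0,1,0]),([-60,-20,16],[-35,-20,16],[0,-1,0])],x0,[0,1],z0))
print('scene',edgefit('scene',s.astype(float).mean(2),[([-60,-20,16],[-15,-20,16],[0,-1,0]),([-60,20,0],[-10,20,0],[0,1,0]),([90,-20,16],[90,-8,16],[1,0,0]),([90,8,16],[90,20,16],[1,0,0])],x0,[0,1],z0))
cv2.imwrite('pics/g7.png',np.hstack([crop(t,400,250,66,66,6),crop(s,165,155,66,66,6)]))
E
```

```text
t 23.6 pos [ 482.65 -183.66   81.16] rot [180.    0.   79.7] F [-0.6 -0.1 -2.2] T [-0.03 -0.01 -0.02] gap 38.3 grip 62.1 -> shift [ 0.6   0.15 -0.04] turn -0.05
[np.float64(482.6960767221708), np.float64(-182.47462832276221), np.float64(-100.29673299407224)] 68.027295699573
top (array([ 482.28812083, -182.45513816]), np.float64(-114.52445927582926), np.float64(-113.05024824347393))
scene (array([ 482.1458065 , -178.43174819]), np.float64(-68.4629849486045), np.float64(-54.280971593017426))
```

View pics/g7.png

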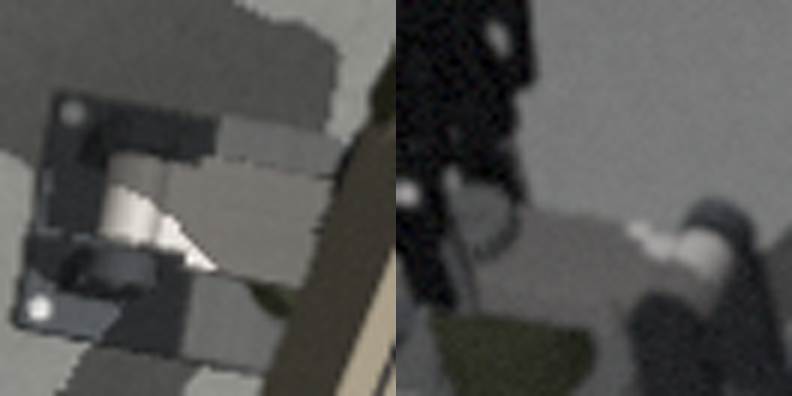

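The top half shows the knuckle sitting between the lugs, with its barrel at about (135,195). The scene half shows the barrel at (705,250) by the far lug (720,205), and the forces show no contact. To pin down the x alignment I use the bar's shoulders (x -60) touching the lug faces (x -67) as a gentle reference, 7 mm from the aligned position.

Emit:
step_arm(
  rows=[
    [[1,0,0],0],
    [[2,0,0],0],
    [[3,0,0],0],
    [[4,0,0],0],
    [[4.5,0,0],0],
    [[4.5,0,0],0],
    [[4.5,0,0],0],
  ],
)

```text
time: 24.4
tool_pos: [483.4, -179.2, 81.1]
tcp_rot: [180.0, -0.0, 79.7]
ft_force: [-0.5, 0.0, -2.8]
finger_gap: 38.4
grip_force: 62.1
```

Emit:
step_arm(
  rows=[
    [[0.5,0,0],0],
    [[1,0,0],0],
    [[1,0,0],0],
    [[1,0,0],0],
  ],
)

```text
time: 24.8
tool_pos: [483.6, -178.2, 81.1]
tcp_rot: [180.0, -0.0, 79.7]
ft_force: [-0.2, -0.0, -3.2]
finger_gap: 38.3
grip_force: 62.1
```

```bash
python3 - <<'E'
from h import *
go(482.65,-183.66,81.2,79.75)
E
```

```text
t 24.8 pos [ 483.6  -178.2    81.12] rot [180.    -0.    79.71] F [-0.2 -0.  -3.2] T [-0.03  0.01  0.  ] gap 38.3 grip 62.1 -> shift [-5.55  0.04 -0.08] turn -0.04
```

Still free at +5.5. I continue in small steps.

Emit:
step_arm(
  rows=[
    [[0.4,0,0],0],
    [[0.8,0,0],0],
    [[0.8,0,0],0],
    [[0.8,0,0],0],
  ],
)

```text
time: 25.2
tool_pos: [483.8, -177.4, 81.1]
tcp_rot: [180.0, 0.0, 79.7]
ft_force: [1.1, 0.3, -3.0]
finger_gap: 38.3
grip_force: 62.1
```

Emit:
step_arm(
  rows=[
    [[0.4,0,0],0],
    [[0.7,0,0],0],
    [[0.7,0,0],0],
    [[0.7,0,0],0],
  ],
)

```text
time: 25.6
tool_pos: [483.8, -176.7, 81.1]
tcp_rot: [180.0, 0.0, 79.7]
ft_force: [0.2, 0.0, -3.1]
finger_gap: 38.1
grip_force: 62.1
```

Emit:
step_arm(
  rows=[
    [[0.4,0,0],0],
    [[0.7,0,0],0],
    [[0.7,0,0],0],
    [[0.7,0,0],0],
  ],
)

```text
time: 26.0
tool_pos: [484.0, -176.1, 81.1]
tcp_rot: [180.0, 0.0, 79.7]
ft_force: [-0.3, 0.4, -2.4]
finger_gap: 38.4
grip_force: 62.1
```

Emit:
step_arm(
  rows=[
    [[0.3,0,0],0],
    [[0.6,0,0],0],
    [[0.6,0,0],0],
    [[0.6,0,0],0],
  ],
)

```text
time: 26.4
tool_pos: [484.1, -175.8, 81.2]
tcp_rot: [180.0, 0.0, 79.7]
ft_force: [-1.5, -4.1, -2.0]
finger_gap: 38.2
grip_force: 62.1
```

Contact shows at about +7.9 mm (−4 N), which agrees with the top-view estimate. I back off to 7 mm from contact.

Emit:
step_arm(
  rows=[
    [[-1,0,0],0],
    [[-2.5,0,0],0],
    [[-4,0,0],0],
    [[-5.5,0,0],0],
    [[-6.8,0,0],0],
    [[-7.4,0,0],0],
    [[-7.4,0,0],0],
    [[-7.4,0,0],0],
    [[-7.4,0,0],0],
  ],
)

```text
time: 27.3
tool_pos: [482.8, -182.7, 81.1]
tcp_rot: [-180.0, -0.0, 79.7]
ft_force: [-0.6, 0.3, -2.3]
finger_gap: 38.8
grip_force: 62.1
```

```bash
python3 - <<'E'
from edge import *
go(482.8,-182.8,81.2,79.75)
t=snapshot('top'); s=snapshot('scene'); S=r.sense();p=S['tool_pos']; z0=68.
x0=[p[0],p[1]+1.2,S['tcp_rot'][2]-180]
g=[([-91,-14,11],[-91,14,11],[-1,0,0]),([-60,20,16],[-25,20,16],[0,1,0]),([-60,-20,16],[-35,-20,16],[0,-1,0])]
for w in(1.5,2.5):
    print('leaf top',edgefit('top',t.astype(float).mean(2),g,x0,[0,1],z0,w)[0])
    print('yaw free',edgefit('top',t.astype(float).mean(2),g,x0,[0,1,2],z0,w)[0])
# core still seated?
q=t[260:330,430:480].astype(int)
g0=cv2.imread('pics/s2.png').astype(int);a=s.astype(int)
ms=lambda i:(i[185:235,160:215,2]-i[185:235,160:215,0])>8
for i in(g0,a):
    ys,xs=np.nonzero(ms(i)); print('core px',xs.min()+160,xs.max()+160,ys.max()+185)
E
```

```text
t 27.3 pos [ 482.75 -182.69   81.08] rot [-180.     -0.     79.71] F [-0.6  0.3 -2.3] T [ 0.03  0.03 -0.01] gap 38.8 grip 62.1 -> shift [-0.1   0.06 -0.12] turn -0.04
leaf top [ 482.51122935 -181.34506833]
yaw free [ 483.33416285 -181.50026305  -99.30261663]
leaf top [ 482.16035664 -181.62749973]
yaw free [ 483.13442341 -181.72209887  -99.24490131]
core px 171 196 223
core px 172 195 223
```

Emit:
step_arm(
  rows=[
    [[0,0.5,-0.1],0],
    [[0,1,-0.1],0],
    [[0,1.5,-0.1],0],
    [[0,2,-0.1],0],
    [[0,2,-0.1],0],
    [[0,2,-0.1],0],
  ],
)

```text
time: 28.0
tool_pos: [484.7, -183.1, 81.2]
tcp_rot: [-180.0, -0.0, 79.7]
ft_force: [0.3, 0.3, -2.9]
finger_gap: 38.7
grip_force: 62.1
```

Emit:
step_arm(
  rows=[
    [[0,-0.8,0],0],
    [[0,-1.6,0],0],
    [[0,-2.4,0],0],
    [[0,-3.2,0],0],
    [[0,-4,0],0],
    [[0,-4,0],0],
    [[0,-4,0],0],
  ],
)

```text
time: 28.7
tool_pos: [480.8, -182.4, 81.2]
tcp_rot: [180.0, -0.0, 79.7]
ft_force: [-0.3, -0.3, -2.4]
finger_gap: 38.2
grip_force: 62.1
```

The knuckle is free at ±2 mm sideways, so it is centred between the lugs. I return to the middle and settle.

Emit:
step_arm(
  rows=[
    [[0,0.5,0],0],
    [[0,1,0],0],
    [[0,1.5,0],0],
    [[0,2,0],0],
    [[0,2,0],0],
    [[0,2,0],0],
    [[0,2,0],0],
    [[0,2,0],0],
    [[0,2,0],0],
    [[0,2,0],0],
  ],
)

```text
time: 29.7
tool_pos: [482.8, -182.8, 81.2]
tcp_rot: [180.0, 0.0, 79.7]
ft_force: [-0.9, 0.4, -2.5]
finger_gap: 38.4
grip_force: 62.1
```

```bash
python3 - <<'E'
from h import *
go(482.8,-182.8,81.2,79.75)
print(r.hand_in())
E
```

```text
t 29.7 pos [ 482.76 -182.75   81.21] rot [180.     0.    79.71] F [-0.9  0.4 -2.5] T [ 0.03  0.01 -0.  ] gap 38.4 grip 62.1 -> shift [-0.04  0.05  0.01] turn -0.04
the job is handed in; nothing more can be done
None
```

The job is handed in at 29.7 s: the core is down in the nest, and the leaf is held level over it with its knuckle between the lugs, within about 1 mm of pin-hole alignment by camera and touch checks and with no contact force. The hand-in gave no verdict.

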